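# Eject the drilled block and hold the guard gate ajar

## Robot

A 6-joint arm with a two-finger parallel gripper is mounted at the origin on the work surface. World frame = base frame: x ahead of the robot, y to its left, z up, the work surface at z = 0. Lengths are in mm, angles in rad, forces in N, time in s.
With the tool pointing down it reaches from about 350 to 875 mm from the base axis. Payload 4.2 kg.
Tool frame: the origin (TCP) lies on the centre line of the jaws, within the pads' length; the fingertips stand arm.finger_overhang ahead of it and the grasp point (between the pads) lies 2 mm behind it (arm.finger_overhang is the distance from the TCP to the fingertips, in mm); z points along the fingers, y is the line along which they close (so a half turn about z gives the same grasp; the last joint's range is limited). The gripper opens to 87 mm and grips with 3 to 60 N. Pads are 19 mm wide; open, the fingers measure 117 mm over their backs; the gripper's body (75 mm by 190 mm) begins 51 mm behind the grasp point.
Start: joints at [1.395, 0.385, 0.008, 0, -1.194, -0.259], TCP at [263.235, 566.839, 239.55] pointing down, gripper open.
Joint ranges: [-3.14, 3.14], [-1.21, 2.06], [-1.07, 1.41], [-3.16, 2.05], [-2.99, -0.16], [-3.1, 3.1]. Speed limits (rad/s): [2.79, 2.79, 3.14, 3.14, 3.14, 3.14].

## Interface

Orientations are given as a unit quaternion [x, y, z, w].
In Python, from station import arm, optics, hand_in gives the robot as it stands.
- The arm moves only by the tool move_arm, never from a script. Its argument "increments" is one flat list of numbers, 7 for each row, row after row: the shift along the world's x, y, z scaled (see below), then the turn, a rotation vector about the world's x, y, z scaled (see below), then the closure, from -1 (fully open) to 1 (shut). A call has 1 to 8 rows; each row shifts and turns the commanded pose from where the row before left it; what a row does not reach is not made up. The controller multiplies each number of a shift by 0.15 m and each number of a turn by 90 degrees. A row lasts 1/10 s, in which the tool goes at most 50 mm and 8.59 degrees, less where a joint would pass 70% of its speed; a pose out of reach is approached as far as the arm can. A call with a number of a shift or a turn outside -1 to 1 is refused whole. A call with a gripper value outside its range is refused whole. The fingers move at their own pace and stop on an object; "grip_force" is the grip in N (left out, the last holds). Time passes only in rows, so rows that do not move let the fingers close. It gives the time, the measured TCP pose, the force, the opening and the grip force at its end, in the units of the state.
- arm.read_state(): the state, without advancing time (a new reading comes with each control period).
- optics.capture(name): name is "scene" or "top" or "wrist"; returns the picture (400x640x3 uint8, red, green, blue); there is no depth.
- optics.camera_params(name): a dict with "fx", "fy", "cx", "cy" (pixels), "R" (3x3) and "t" (3): a world point X has camera coordinates R X + t. Camera axes: x right, y down, z forward; pixel columns grow to the right and rows downward; lengths in mm; the calibration is good to about 2 mm. A picture is of the moment at which its call begins: read the wrist's pose just before it. camera_params takes no time and is no camera call; for the wrist camera it gives the pose at the moment of the call.
- hand_in(): hands the job in; it is judged then, once.
The state is a dict: "t": time; "joint_positions": joint angles; "dq": joint speeds; "joint_efforts": joint torques, N m; "eef_pos": TCP position; "ee_rot": TCP orientation; "force": force on the tool from outside, world axes, zero at the start; "wrist_torque": the same for the moment, N m; "grip_width": finger opening in mm; "finger_force": force on a finger pad.
Only numpy, scipy, OpenCV 4.12 (cv2) and the standard library are available. Lean on these libraries where they do the work, as an engineer would, in place of code of your own. Each camera call takes 0.05 s, during which the arm holds its last target. There are 200 camera calls.

## Task

The drilled copper block is still in the jig inside the yellow mesh guard. With the gate still shut, push the red spring-loaded ejector paddle fully in so that the block is pushed right out of its nest onto the open end of the jig; then take the black knob of the gate's barrel bolt, lift the sagging bolt so that its collar clears the bent red ear of the keeper while you draw it back clear of the keeper, and pull the gate ajar, about a hand's breadth (80 mm) at its free edge, so that a workmate can take the block. The gate springs shut by itself, so finish while still holding it steadily ajar, and leave the other things on the bench undisturbed.

Things in the scene. Friction and masses are not known exactly. Their poses are not given: they have to be found in the camera images.
- guard: yellow mesh guard pen, fixed, open on top, base plate 160 x 300 x 10 mm. Origin: on the bench, mid base plate. z up, x to its rear wall (away from the robot), y to its left. Rear and side walls 102 mm high; the right (-y) wall is open up to z = 60 mm for the ejector rod. The gate closes the front, in the plane x = -70 mm; hinge post at y = +136 mm (124 mm high), keeper post at y = -137 mm
- ear (a point): middle of the top edge of the keeper's bent-up red ear, 140 mm above the bench; axes as the guard's. The ear (30 mm along x, 6 mm thick along y) catches the collar of the sagging bolt. The keeper, on the right front post, also has a front cheek (x -23 to -17, y -49 to +3 mm from here, up to 166 mm above the bench) that stops the bolt, and so the gate, from moving out
- jig: aluminium drill jig 56 x 170 mm, fixed on the guard's base plate, yaw as the guard's. Origin: centre of its underside (10 mm above the bench), axes as the guard's. Upper face at z = 12 mm. Nest for the block at y -72 to -28 mm, between grey walls and under two straps (top z = 46 mm): the block can only come out to +y, onto the open tray end (y -28 to the end stop at +79 mm)
- part: loose copper-coloured drilled block, 30 (x) x 40 (y) x 14 mm with a round boss 22 mm in diameter on top (24 mm high in all), 0.12 kg. Origin: centre of its underside. Starts in the nest at y = -50 mm in the jig's frame; it is out of the nest when its origin is beyond y = -8 mm there
- ejector (a joint): travel of the ejector slide along the jig's +y, 0 = out, 0.056 m = fully in at its stop. A spring pushes it back out: about 2 N at the start, 6 N fully in. The brass head starts 1 mm from the block, so the block moves as far as the slide less 1 mm
- paddle (a point): point on the outer (-y) face of the red ejector paddle, mid width, 15 mm below its top edge, 100 mm above the bench; axes as the jig's. The paddle is an upright plate outside the right wall, 34 mm wide (x), 10 mm thick (y), from 25 to 115 mm above the bench. Push it along the jig's +y
- gate: blue mesh gate with its bolt, 14 mm thick, 16 to 125 mm above the bench. Origin on its hinge line, at bench height; shut, its axes are the guard's; it reaches 215 mm along its own -y. Swings out towards the robot (guard -x), clockwise seen from above, up to 1.3 rad. A spring pulls it shut: 0.2 N m shut, 0.4 N m at 0.4 rad. With the bolt in the keeper it opens only some 0.03 rad
- gate_hinge (a point): point on the vertical hinge line of the gate, 125 mm above the bench
- gate_edge (a point): top of the gate's free (right) edge, 215 mm from the hinge line, 125 mm above the bench. Shut: x = -70 mm in the guard's frame; ajar by 80 mm (0.38 rad): x = -150 mm
- bolt_draw (a joint): how far the bolt is drawn back along the gate's +y (towards the hinge), m, range 0 to 0.050; starts at 0 to 0.008, friction about 1 N. If the bolt is not lifted its collar catches on the red ear at 0.012; drawn past 0.030 it is clear of ear and cheek and the gate can swing
- bolt_lift (a joint): how far the bolt is lifted in its tall worn staples, m, 0 = sagged (it falls back by its own weight, 0.22 kg) to 0.018. The collar clears the ear at 0.006 or more
- knob (a point): grip point in the bolt's black knob, axes as the gate's. Upright cylinder, 18 mm in diameter, from 37 mm below to 17 mm above this point (top 207 mm above the bench when sagged), on the bolt rod (12 mm round, along gate y, axis 147 mm above the bench), 185 mm less bolt_draw from the hinge line. Square collar 24 x 10 x 26 mm 67 mm right of it. Staples (181 mm high) at gate y = -125 and -75 mm
- spare_a: bystander: loose block just like the one in the jig, on the bench to the right; origin at the centre of its underside
- spare_b: bystander: another such loose block on the bench to the right; origin at the centre of its underside
- ring: bystander: loose steel ring, 28 mm outside, 14 mm high, on the guard's base plate left of the jig; origin at the centre of its underside
- wrench: bystander: wrench lying on the bench to the right, nearer the robot
- driver: bystander: screwdriver lying on the bench to the left
- can: bystander: can 64 mm in diameter, 150 mm high, standing on the bench to the left; origin at the centre of its underside
- carton: bystander: cardboard carton 100 x 130 x 70 mm on the bench to the right; origin at the centre of its underside

How it is judged (in metres and radians):
On the way, in this order (a step that is already met when the one before it is completed fails the run):
1. the block has been pushed right out of the nest onto the jig's open end, with the gate still shut (y of part in the frame of jig above -0.008 m and linear speed of part below 0.05 m/s and x of gate_edge in the frame of guard above -0.083 m and value of joint bolt_draw below 0.02 m), for 0.1 s.
2. the bolt has been drawn clear of the keeper (value of joint bolt_draw above 0.027 m), for 0.05 s.
At the end, for the whole second after the job is handed in: The fingers are holding the gate or its bolt (contact over 0.8 N) steadily, its free edge 50 to 115 mm out from shut, and the block lies on the open end of the jig, wholly out of the nest (x of gate_edge in the frame of guard between -0.185 and -0.12 m and angular speed of gate below 0.1 rad/s and contact force between the fingers and gate above 0.8 N and y of part in the frame of jig between -0.008 and 0.075 m and x of part in the frame of jig between -0.02 and 0.02 m and z of part in the frame of jig between 0.008 and 0.02 m); the arm keeps its last pose, push and grip.
It fails at once if a bystander is moved by more than 25 mm (distance of any of spare_a, spare_b, ring, wrench, driver, can, carton from where it was at the start of the episode above 0.025 m).
It also fails if it takes over 51 s, if anything falls off the work surface, if the arm or the gripper's body presses on something with over 40 N, if the wrist force passes 120 N, or if a joint passes its speed limit or range.

## Working session

There is one attempt and no reset: what is moved stays moved. The work goes in short steps, Python scripts to look and compute and a tool call to move; the robot and the scene stay as the last step left them, time stands still between calls to the robot, and variables do not carry over. Pictures are saved under pics/ and viewed, at most 10 in all, crops included, and the job is handed in when it is done.

Besides the shell and the picture viewer there is one more tool, called after "Emit:" as name(argument=value, ...), one argument or row to a line, values as JSON. move_arm: Moves the arm, as the interface text tells. Shifts and turns lie within -1 to 1; 1 stands for 0.15 m of shift or 90 degrees of turn. Its arguments: {"type":"object","properties":{"increments":{"type":"array","items":{"type":"number"}},"grip_force":{"type":"number"}},"required":["increments"]}

```bash
mkdir -p pics; python3 - <<'E'
from station import arm, optics
import cv2,numpy as np
s=arm.read_state(); print(s, arm.finger_overhang)
for n in("scene","top"):
    im=optics.capture(n); cv2.imwrite(f"pics/{n}0.png",im[:,:,::-1]); p=optics.camera_params(n); print(n,p)
E
```

```text
{'t': 0.0, 'joint_positions': array([ 1.39463778e+00,  3.85586438e-01,  6.61516658e-03, -5.00096692e-04,
       -1.19401966e+00, -2.58601348e-01]), 'dq': array([ 6.45319993e-05, -4.52573575e-04,  1.31795035e-03, -2.81905012e-04,
       -4.91161743e-04,  7.87984417e-04]), 'joint_efforts': array([ 1.80422267e-04, -3.90666175e+01,  1.87409109e+01,  4.22010273e+00,
        1.10590787e-02, -1.84883106e-04]), 'eef_pos': array([262.98638812, 566.34359834, 238.437206  ]), 'ee_rot': array([ 9.76445357e-01, -2.15761922e-01, -1.86990872e-04,  1.10594494e-03]), 'force': array([0.20110802, 0.34076961, 0.60090178]), 'wrist_torque': array([-0.01639626, -0.0058904 ,  0.02452275]), 'finger_force': 0.0, 'grip_width': 86.82404390276577} 17.0
scene {'fx': 455.8713041573263, 'fy': 455.8713041573263, 'cx': 320.5196097761209, 'cy': 197.49986578503936, 'R': array([[ 0.80966238,  0.586823  ,  0.0092518 ],
       [ 0.44822039, -0.60809682, -0.65522266],
       [-0.37887373,  0.53465599, -0.75537915]]), 't': array([-395.48836967,  -88.33664492, 1646.85188652])}
top {'fx': 429.09026359618645, 'fy': 429.09026359618645, 'cx': 321.9897264687416, 'cy': 203.34890616013612, 'R': array([[-0.02896718, -0.99957929, -0.00146796],
       [-0.99162352,  0.02892149, -0.12588224],
       [ 0.12587174, -0.00219079, -0.99204411]]), 't': array([  50.67097638,  475.91595959, 1471.20818065])}
```

View pics/scene0.png

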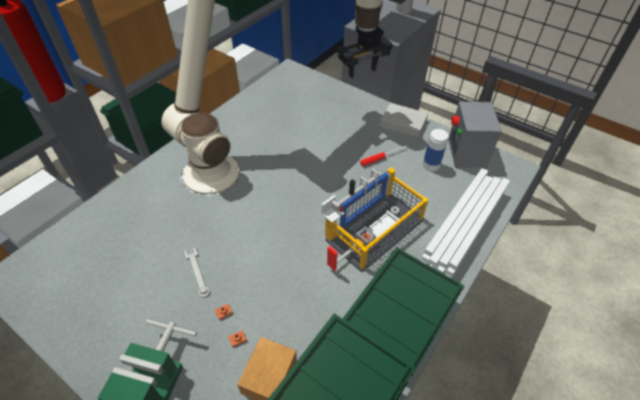

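View pics/top0.png

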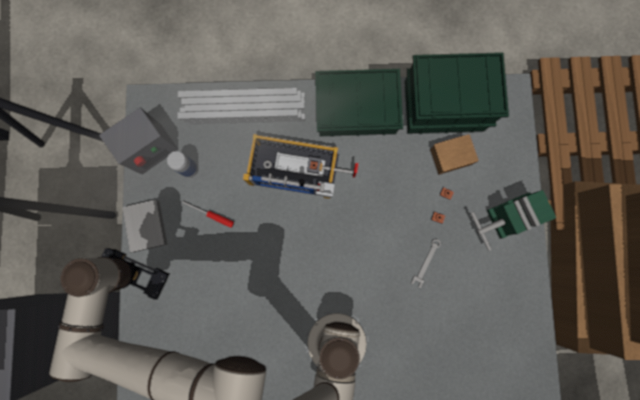

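The scene view shows the guard around (375,215), with the red paddle at (333,257) and the black knob at (352,186). In the top view the guard is at (292,165), the paddle at (355,169) and the keeper at (327,189). Next I'll enlarge both and take rough masks.

```bash
cat > h.py <<'E'
import numpy as np,cv2
from station import arm,optics
def proj(p,X):
    c=p['R']@np.asarray(X,float)+p['t']; return np.array([p['fx']*c[0]/c[2]+p['cx'],p['fy']*c[1]/c[2]+p['cy']])
def ray(p,uv):
    d=p['R'].T@np.array([(uv[0]-p['cx'])/p['fx'],(uv[1]-p['cy'])/p['fy'],1]); return -p['R'].T@p['t'],d
def onz(p,uv,z):
    o,d=ray(p,uv); return o+d*(z-o[2])/d[2]
def tri(obs):
    A=np.zeros((3,3));b=np.zeros(3)
    for p,uv in obs:
        o,d=ray(p,uv);d=d/np.linalg.norm(d);M=np.eye(3)-np.outer(d,d);A+=M;b+=M@o
    X=np.linalg.solve(A,b); return X,[np.round(proj(p,X)-uv,1) for p,uv in obs]
def hsv(im): return cv2.cvtColor(im,cv2.COLOR_RGB2HSV)
E
python3 - <<'E'
from h import *
S=cv2.imread('pics/scene0.png');T=cv2.imread('pics/top0.png')
a=cv2.resize(S[155:285,310:440],(600,600),interpolation=cv2.INTER_CUBIC)[:, :]
b=cv2.resize(T[120:205,235:365],None,fx=6,fy=6,interpolation=cv2.INTER_CUBIC)
cv2.imwrite('pics/sc.png',a);cv2.imwrite('pics/tc.png',b)
p=optics.camera_params('top')
m=cv2.inRange(hsv(T[:,:,::-1].copy()),(18,120,90),(35,255,255)); m[:120]=0;m[205:]=0;m[:,:235]=0;m[:,365:]=0
r=cv2.minAreaRect(cv2.findNonZero(m)); B=cv2.boxPoints(r); print(r); print([onz(p,q,102).round() for q in B])
for n,I,box in(('top',T,(120,205,235,365)),('scene',S,(155,285,310,440))):
    h=hsv(I[:,:,::-1].copy());m=cv2.inRange(h,(0,150,90),(8,255,255))|cv2.inRange(h,(174,150,90),(180,255,255))
    k=np.zeros_like(m);k[box[0]:box[1],box[2]:box[3]]=1;c=cv2.connectedComponentsWithStats(m*k)
    print(n,c[2][1:],c[3][1:].round(1))
E
```

```text
((289.8594055175781, 165.10391235351562), (88.8559341430664, 49.1995849609375), 8.530765533447266)
[array([545., 302., 102.]), array([712., 276., 102.]), array([658., -21., 102.]), array([492.,   9., 102.])]
top [[354 164   4  10  27]] [[355.3 168.3]]
scene [[361 155  24  11 132]
 [341 207   1   3   3]
 [328 247   9  23 154]] [[371.6 159.1]
 [341.  208. ]
 [331.6 257.3]]
```

View pics/tc.png

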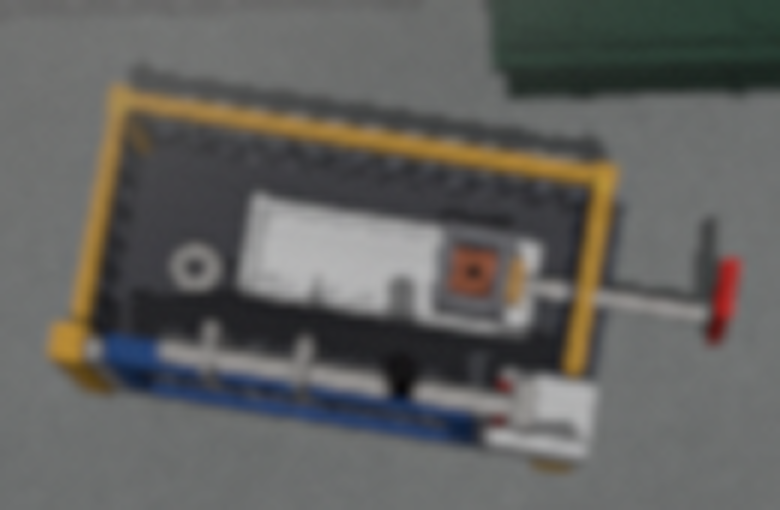

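View pics/sc.png

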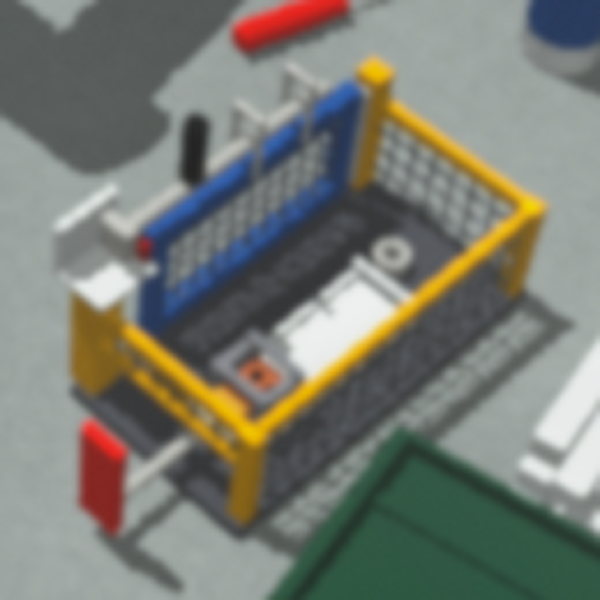

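The top crop shows the guard's long axis tilted about 10°, with the rear rail running from (115,95) to (615,170), the knob at (402,365) and the paddle at (728,300). In the scene crop the knob top is at (195,118) and the paddle at (103,475). I'll move over the guard for a close wrist view.

Emit:
move_arm(
  increments=[0.1, -0.16, 0.12, 0, 0, 0.02, -1, 0.13, -0.21, 0.12, 0, 0, 0.02, -1, 0.13, -0.21, 0.12, 0, 0, 0.02, -1, 0.13, -0.21, 0.12, 0, 0, 0.02, -1, 0.13, -0.21, 0.12, 0, 0, 0.02, -1, 0.13, -0.21, 0.12, 0, 0, 0.02, -1, 0.13, -0.21, 0.12, 0, 0, 0.02, -1, 0.13, -0.21, 0.12, 0, 0, 0.02, -1],
)

```text
t: 0.9
eef_pos: [415.1, 320.8, 384.0]
ee_rot: [0.996, -0.091, -0.0, 0.0]
force: [0.8, 0.8, -0.4]
grip_width: 87.1
finger_force: 0.0
```

Emit:
move_arm(
  increments=[0.13, -0.21, 0.02, 0, 0, 0, -1, 0.13, -0.21, 0.02, 0, 0, 0, -1, 0.13, -0.21, 0.02, 0, 0, 0, -1, 0.13, -0.21, 0.02, 0, 0, 0, -1, 0.13, -0.21, 0.02, 0, 0, 0, -1, 0.13, -0.21, 0.02, 0, 0, 0, -1, 0.13, -0.21, 0.02, 0, 0, 0, -1, 0.0, 0, 0, 0, 0, 0, -1],
)

```text
t: 1.7
eef_pos: [552.6, 98.9, 403.8]
ee_rot: [0.996, -0.094, -0.0, 0.001]
force: [-0.4, 0.9, 0.3]
grip_width: 87.1
finger_force: 0.0
```

```bash
python3 - <<'E'
from h import *
import pickle
s=arm.read_state();p=optics.camera_params('wrist');im=optics.capture('wrist');cv2.imwrite('pics/w1.png',im[:,:,::-1]);pickle.dump(p,open('w1.pkl','wb'))
print(s['t'],s['eef_pos'],s['ee_rot'],s['joint_positions'],p)
E
```

```text
1.7 [552.63676552  98.85067218 403.82519723] [ 9.95559482e-01 -9.41315378e-02 -4.59191284e-04  6.00318298e-04] [ 4.65916147e-01  2.09023826e-01  1.61585364e-01  5.29708927e-04
 -1.52477384e+00  9.16313166e-01] {'fx': 305.6237672300176, 'fy': 305.6237672300176, 'cx': 317.0367449925499, 'cy': 196.17774663387877, 'R': array([[-0.1879197 , -0.98218337,  0.00142026],
       [-0.94886439,  0.1819179 ,  0.25799662],
       [-0.25365836,  0.04713502, -0.96614478]]), 't': array([200.38371782, 432.29792831, 682.7651696 ])}
```

View pics/w1.png

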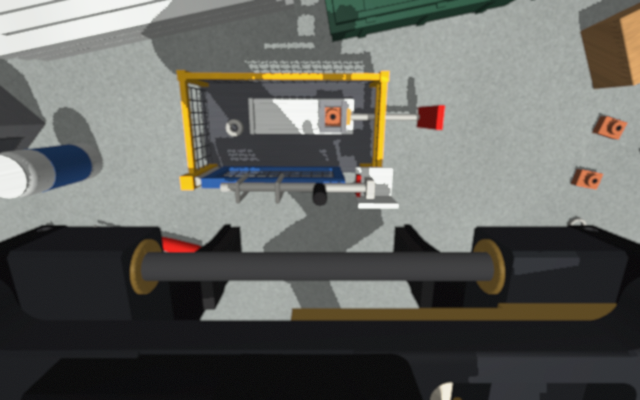

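The wrist view shows the guard squared up, its rear rail running from (182,76) to (387,76), and the hinge post at (187,182). The knob spans (320,184) to (320,206), the paddle is at (431,118), the keeper at (378,185), and the ear (red) at (359,180).

```bash
python3 - <<'E'
from h import *
import pickle
p=pickle.load(open('w1.pkl','rb'));im=cv2.imread('pics/w1.png')[:,:,::-1].copy();h=hsv(im)
print('cam',-p['R'].T@p['t'])
def ext(m,box):
    k=np.zeros_like(m);k[box[1]:box[3],box[0]:box[2]]=255;return m&k
y=cv2.inRange(h,(18,130,90),(35,255,255))
pts=[]
for u in(200,375):
    r=np.where(y[60:95,u])[0]+60;print('rear',u,r.min(),r.max());pts.append((u,(r.min()+r.max())/2))
P=[onz(p,q,102) for q in pts];d=P[0]-P[1];yaw=np.arctan2(-d[0],d[1]);print('rear pts',P,'yaw',yaw)
for rr in(100,):
    c=np.where(y[rr,170:400])[0]+170;print('side cols',c)
r=cv2.inRange(h,(0,150,90),(8,255,255))|cv2.inRange(h,(174,150,90),(180,255,255))
m=ext(r,(405,95,455,140));pp=cv2.findNonZero(m)
hull=cv2.approxPolyDP(cv2.convexHull(pp),2,True).reshape(-1,2);print('paddle poly',hull,[onz(p,q,115).round(1) for q in hull])
m=ext(cv2.inRange(h,(0,0,0),(180,255,45)),(300,175,340,215));c=cv2.connectedComponentsWithStats(m);print('knob',c[2][1:],c[3][1:])
for v in range(180,210,2): print(v,np.where(m[v,300:340])[0]+300)
m=ext(y,(170,165,205,195));print('post',cv2.boundingRect(cv2.findNonZero(m)))
m=ext(r,(345,165,375,205));print('ear',cv2.boundingRect(cv2.findNonZero(m)))
cv2.imwrite('pics/w1c.png',cv2.resize(cv2.imread('pics/w1.png')[60:220,175:450],None,fx=2.9,fy=2.9,interpolation=cv2.INTER_CUBIC))
E
```

```text
cam [621.03724829  85.98867715 547.83400191]
rear 200 73 85
rear 375 74 87
rear pts [array([697.22686743, 233.8912098 , 102.        ]), array([650.31616271,  -1.20438054, 102.        ])] yaw -0.19695211111138294
side cols [181 182 183 184 185 186 187 188 376 377 378 379 380 381 382 383 384 385]
paddle poly [[444 107]
 [440 129]
 [418 125]
 [419 108]
 [440 105]] [array([598.2, -86.2, 115. ]), array([569.9, -78.3, 115. ]), array([581.1, -48.9, 115. ]), array([603.3, -52.6, 115. ]), array([601.9, -81. , 115. ])]
knob [[313 184  13  20 209]] [[318.93779904 193.33492823]]
180 []
182 []
184 [316 317 318 319 320 321 322]
186 [315 316 317 318 319 320 321 322 323]
188 [314 315 316 317 318 319 320 321 322 323]
190 [314 315 316 317 318 319 320 321 322 323 324]
192 [313 314 315 316 317 318 319 320 321 322 323 324 325]
194 [313 314 315 316 317 318 319 320 321 322 323 324 325]
196 [313 314 315 316 317 318 319 320 321 322 323 324 325]
198 [314 315 316 317 318 319 320 321 322 323 324 325]
200 [314 315 316 317 318 319 320 322 323 324]
202 [316 317 318 319 320 322]
204 []
206 []
208 []
post (180, 165, 25, 25)
ear (356, 175, 5, 21)
```

View pics/w1c.png

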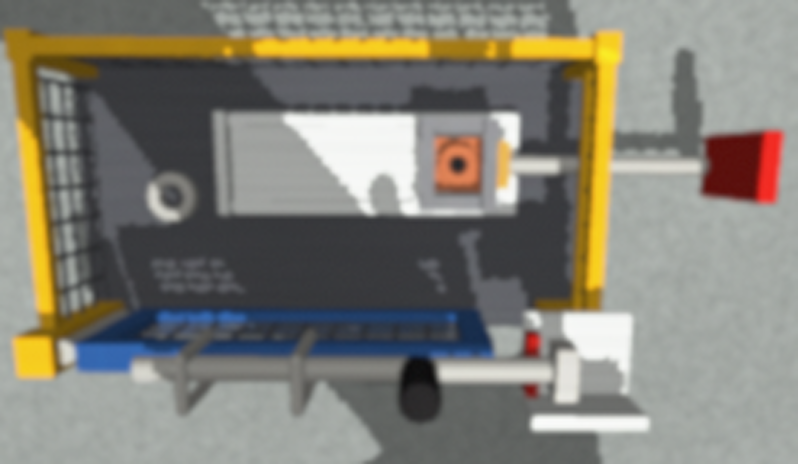

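The crop shows the paddle's top face at columns 758–782 and rows 130–203, the knob's top disc centred on (420,400), and the hinge-post top at (36,355). The collar at (567,373) lies just right of the red ear at (531,365).

```bash
python3 - <<'E'
from h import *
import pickle
p=pickle.load(open('w1.pkl','rb'));T=optics.camera_params('top');S=optics.camera_params('scene')
c=lambda u,v:(175+u/2.9,60+v/2.9)
yaw=-.195;R=np.array([[np.cos(yaw),-np.sin(yaw)],[np.sin(yaw),np.cos(yaw)]])
K=onz(p,c(420,399),207);print('knob top',K)
print('knob tri',tri([(p,c(420,399)),(T,(302,181.2)),(S,(352.5,181))]))
H=onz(p,c(36,355),124);print('hinge post',H)
a=[onz(p,c(25,32),102),onz(p,c(610,45),102)]
print('rear',a,'guardC from hinge',H[:2]-R@[-70,136],'dir',np.arctan2(-(a[0]-a[1])[0],(a[0]-a[1])[1]))
o=[onz(p,c(782,132),115),onz(p,c(776,203),115)];print('paddle outer edge',o,np.mean(o,0),np.linalg.norm(o[0]-o[1]), np.arctan2((o[0]-o[1])[1],(o[0]-o[1])[0]))
J=[onz(p,c(458,163),46),onz(p,c(217,113),22),onz(p,c(217,215),22)];print('jig',J)
g=H[:2]-R@[-70,136]
for n,X in(('K',K),('P',np.mean(o,0)),('post',H),('rl',a[0]),('rr',a[1])):print(n,R.T@(X[:2]-g))
E
```

```text
knob top [529.29018222  99.76570374 207.        ]
knob tri (array([528.15467753,  99.31052911, 207.05563595]), [array([0.6, 0.9]), array([-0.7, -0.7]), array([-0.6,  0.3])])
hinge post [564.19021228 283.31900081 124.        ]
rear [array([711.21188048, 252.86560567, 102.        ]), array([654.00583895, -15.98549724, 102.        ])] guardC from hinge [606.51130039 136.3328603 ] dir -0.20965293808604302
paddle outer edge [array([599.9972865 , -87.19605214, 115.        ]), array([567.90076749, -81.70569962, 115.        ])] [583.949027   -84.45087588 115.        ] 32.56271646608978 -0.16941784104339466
jig [array([613.68276692,  60.96158301,  46.        ]), array([665.91141741, 188.92731366,  22.        ]), array([610.85973355, 202.73253638,  22.        ])]
K [-68.6721068  -50.83699222]
P [  20.6458338  -220.97118339]
post [-70. 136.]
rl [ 80.13611381 134.61164688]
rr [  76.10860672 -140.22871753]
```

Emit:
move_arm(
  increments=[0.02, -0.26, -0.1, 0, 0, 0, 1, 0.02, -0.27, -0.1, 0, 0, 0, 1, 0.025, -0.27, -0.14, 0, 0, 0, 1, 0.025, -0.27, -0.14, 0, 0, 0, 1, 0.025, -0.27, -0.16, 0, 0, 0, 1, 0.025, -0.26, -0.16, 0, 0, 0, 1, 0, 0, -0.25, 0, 0, 0, 1, 0, 0, -0.25, 0, 0, 0, 1],
  grip_force=15,
)

```text
t: 2.55
eef_pos: [572.0, -138.3, 208.3]
ee_rot: [0.996, -0.092, 0.0, -0.0]
force: [0.4, 0.6, -0.3]
grip_width: 31.0
finger_force: 0.0
```

Emit:
move_arm(
  increments=[0, 0, -0.25, 0, 0, 0, 1, 0, 0, -0.25, 0, 0, 0, 1, 0, 0, -0.18, 0, 0, 0, 1, 0, 0, 0, 0, 0, 0, 1, 0, 0, 0, 0, 0, 0, 1],
)

```text
t: 3.05
eef_pos: [572.6, -137.5, 108.0]
ee_rot: [0.996, -0.091, -0.0, 0.0]
force: [0.0, -0.4, -0.5]
grip_width: 0.9
finger_force: 0.0
```

```bash
python3 - <<'E'
from h import *
s=arm.read_state();p=optics.camera_params('wrist');im=optics.capture('wrist');cv2.imwrite('pics/w2.png',im[:,:,::-1])
print(s['t'],s['eef_pos'],s['ee_rot'],s['force'],s['grip_width'])
E
```

```text
3.05 [ 572.61688779 -137.48548889  107.98249362] [ 9.95866564e-01 -9.08279506e-02 -3.27470262e-05  2.60852230e-04] [ 0.01432136 -0.41489324 -0.46308686] 0.8606799063862836
```

View pics/w2.png

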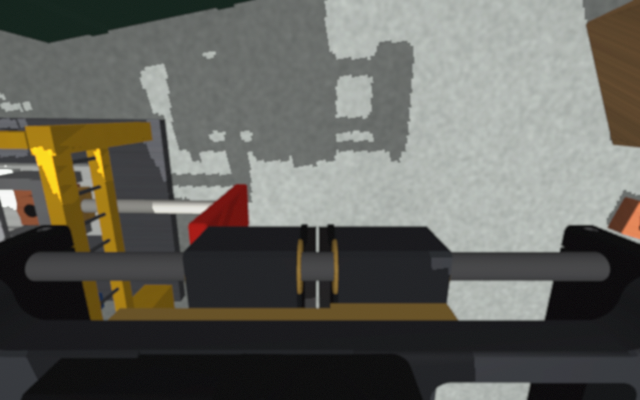

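The fingers are beside the outer paddle face, seen at (220,210), and lined up with it. Now I'll push along the jig's +y.

Emit:
move_arm(
  increments=[0.026, 0.131, -0.02, 0, 0, 0, 1, 0.02, 0.1, 0, 0, 0, 0, 1, 0.013, 0.065, 0, 0, 0, 0, 1, 0.013, 0.065, 0, 0, 0, 0, 1, 0.013, 0.065, 0, 0, 0, 0, 1, 0, 0, 0, 0, 0, 0, 1],
)

```text
t: 3.7
eef_pos: [586.0, -73.8, 106.0]
ee_rot: [0.996, -0.091, 0.001, 0.0]
force: [0.3, -3.1, 4.5]
grip_width: 0.5
finger_force: 2.2
```

Emit:
move_arm(
  increments=[0.01, 0.05, 0, 0, 0, 0, 1, 0.01, 0.05, 0, 0, 0, 0, 1, 0.008, 0.04, 0, 0, 0, 0, 1, 0.004, 0.02, 0, 0, 0, 0, 1, 0, 0, 0, 0, 0, 0, 1],
)

```text
t: 4.2
eef_pos: [590.4, -51.1, 105.9]
ee_rot: [0.996, -0.091, 0.001, 0.001]
force: [-0.7, -4.9, 5.9]
grip_width: 0.8
finger_force: 3.2
```

Emit:
move_arm(
  increments=[0.003, 0.014, 0, 0, 0, 0, 1, 0.003, 0.014, 0, 0, 0, 0, 1, 0.003, 0.014, 0, 0, 0, 0, 1, 0, 0, 0, 0, 0, 0, 1],
)

```text
t: 4.6
eef_pos: [591.5, -45.2, 105.9]
ee_rot: [0.996, -0.092, 0.001, 0.001]
force: [-0.8, -5.7, 6.5]
grip_width: 0.3
finger_force: 3.4
```

Emit:
move_arm(
  increments=[0.003, 0.014, 0, 0, 0, 0, 1, 0.003, 0.014, 0, 0, 0, 0, 1, 0, 0, 0, 0, 0, 0, 1],
)

```text
t: 4.9
eef_pos: [592.3, -41.1, 105.9]
ee_rot: [0.996, -0.092, 0.001, 0.001]
force: [-0.2, -5.8, 6.6]
grip_width: 0.5
finger_force: 3.6
```

```bash
python3 - <<'E'
from h import *
print(arm.read_state()['force'])
T=optics.capture('top');S=optics.capture('scene')
a=cv2.resize(T[120:205,235:365,::-1],(600,392),interpolation=cv2.INTER_CUBIC)
b=cv2.resize(S[200:290,310:440,::-1],None,fx=4,fy=4,interpolation=cv2.INTER_CUBIC)
b=cv2.resize(S[205:250,340:425,::-1],(378,200),interpolation=cv2.INTER_CUBIC)
o=np.zeros((592,600,3),np.uint8);o[:392]=a;o[392:,:378]=b;cv2.imwrite('pics/m3.png',o)
E
```

```text
[-0.16101864 -5.7832289   6.63115819]
```

View pics/m3.png

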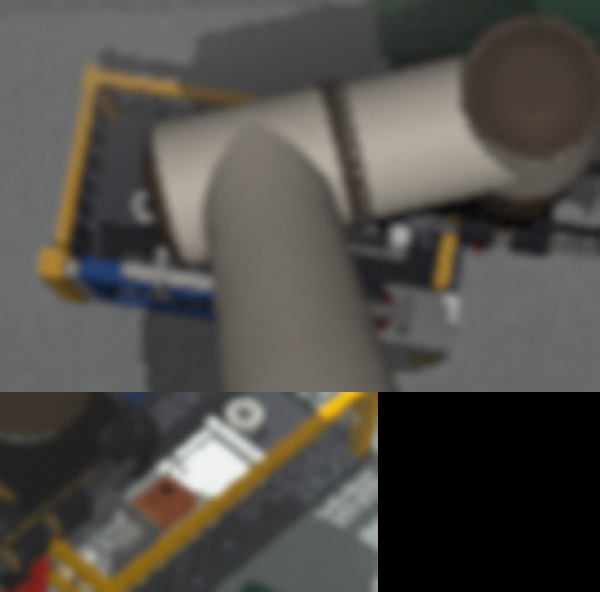

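The block is visible in the scene part at (165,495), clear of the straps. I'll push on to the hard stop.

Emit:
move_arm(
  increments=[0.003, 0.014, 0, 0, 0, 0, 1, 0.003, 0.014, 0, 0, 0, 0, 1, 0.003, 0.014, 0, 0, 0, 0, 1, 0, 0, 0, 0, 0, 0, 1],
)

```text
t: 5.4
eef_pos: [592.4, -39.7, 106.0]
ee_rot: [0.996, -0.092, -0.001, 0.004]
force: [-1.2, -22.6, 7.8]
grip_width: 0.7
finger_force: 11.9
```

Stop reached: 22.6 N, no further travel. I'll back off, rise, and turn 90° while moving to a spot where the wrist camera can see both the block and the knob.

Emit:
move_arm(
  increments=[-0.02, -0.1, 0, 0, 0, 0, 1, -0.04, -0.2, 0, 0, 0, 0, 1, -0.05, -0.26, 0, 0, 0, 0, 1, -0.04, -0.2, 0, 0, 0, 0, 1, 0, 0, 0.3, 0, 0, 0, 1, 0, 0, 0.3, 0, 0, 0, 1, 0, 0, 0.3, 0, 0, -0.08, 0, 0, 0, 0.3, 0, 0, -0.09, 0],
)

```text
t: 6.2
eef_pos: [570.4, -147.2, 286.0]
ee_rot: [0.974, -0.226, -0.0, -0.001]
force: [0.7, 0.0, 0.9]
grip_width: 9.6
finger_force: 0.0
```

Emit:
move_arm(
  increments=[-0.05, 0.25, 0.2, 0, 0, -0.09, -0.2, -0.05, 0.3, 0.2, 0, 0, -0.09, -0.2, -0.05, 0.3, 0, 0, 0, -0.09, -0.2, -0.05, 0.3, 0, 0, 0, -0.09, -0.2, -0.03, 0.25, 0, 0, 0, -0.09, -0.2, 0, 0.1, 0, 0, 0, -0.09, -0.2, 0, 0, 0, 0, 0, -0.09, -0.2, 0, 0, 0, 0, 0, -0.09, -0.2],
)

```text
t: 7.0
eef_pos: [537.2, 72.1, 341.5]
ee_rot: [-0.705, 0.709, 0.001, 0.0]
force: [0.6, -0.2, 0.2]
grip_width: 51.9
finger_force: 0.0
```

```bash
python3 - <<'E'
from h import *
import pickle
s=arm.read_state();p=optics.camera_params('wrist');im=optics.capture('wrist');pickle.dump(p,open('w4.pkl','wb'))
cv2.imwrite('pics/w4.png',im[:,:,::-1])
print(s['t'],s['eef_pos'],s['ee_rot'],s['force'],s['grip_width'],s['joint_positions'])
q=proj(p,[529,99.5,207]);print('knob pred',q)
S=optics.capture('scene');T=optics.capture('top')
for n,I in(('scene',S),('top',T)):
    P=optics.camera_params(n);h=hsv(I);m=cv2.inRange(h,(3,110,80),(16,255,255));c=cv2.connectedComponentsWithStats(m)
    yaw=-.197;R=np.array([[np.cos(yaw),-np.sin(yaw)],[np.sin(yaw),np.cos(yaw)]])
    for st,ce in zip(c[2][1:],c[3][1:]):
        X=onz(P,ce,40)
        if st[4]>8 and 500<X[0]<720 and -20<X[1]<300: print(n,st,ce,X,R.T@(X[:2]-[606.5,136.3]))
E
```

```text
7.0 [537.18709175  72.07699222 341.52509185] [-7.05204608e-01  7.09003445e-01  7.52170981e-04  9.68309960e-05] [ 0.64529737 -0.22760167  0.19831742] 51.90821439357639 [ 0.43183242  0.18682658 -0.01474145 -0.00150971 -1.36956373 -0.43690279]
knob pred [324.91129735 219.34443902]
scene [371 224  13  12  97] [377.53608247 229.36082474] [629.80085374 110.67037828  40.        ] [ 27.86661349 -20.57326293]
```

View pics/w4.png

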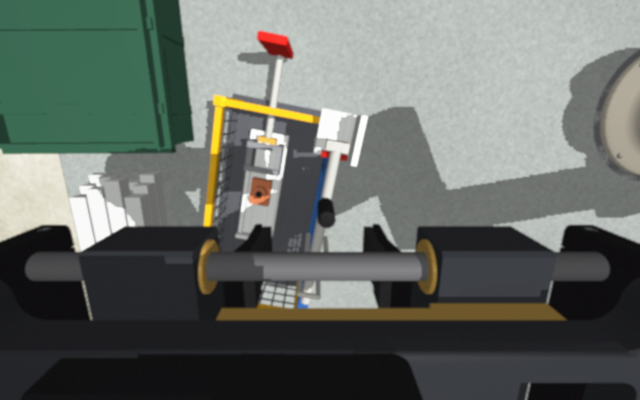

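The block now lies outside the nest at (260,190), the paddle has sprung back, the gate is shut, and the knob top at (326,213) is close to the prediction. I'll go down over the knob.

Emit:
move_arm(
  increments=[-0.03, 0.09, 0, 0, 0, -0.062, -0.2, -0.028, 0.093, 0, 0, 0, -0.062, -0.2, 0, 0, -0.2, 0, 0, 0, -0.2, 0, 0, -0.25, 0, 0, 0, -0.2, 0, 0, -0.25, 0, 0, 0, -0.2, 0, 0, -0.2, 0, 0, 0, -0.2, 0, 0, -0.1, 0, 0, 0, -0.2, 0, 0, 0, 0, 0, 0, -0.2],
  grip_force=30,
)

```text
t: 7.95
eef_pos: [527.4, 97.5, 189.3]
ee_rot: [-0.635, 0.772, 0.001, -0.003]
force: [0.2, 0.3, -0.2]
grip_width: 52.0
finger_force: 0.0
```

Emit:
move_arm(
  increments=[0.003, 0.013, 0, 0, 0, 0, 0.2, 0, 0, 0, 0, 0, 0, 1, 0, 0, 0, 0, 0, 0, 1, 0, 0, 0, 0, 0, 0, 1, 0, 0, 0, 0, 0, 0, 1],
)

```text
t: 8.45
eef_pos: [529.5, 100.2, 192.6]
ee_rot: [-0.635, 0.773, -0.0, 0.0]
force: [-0.9, 0.6, 0.8]
grip_width: 19.9
finger_force: 1.6
```

Emit:
move_arm(
  increments=[0, 0, 0, 0, 0, 0, 1, 0, 0, 0, 0, 0, 0, 1, 0, 0, 0, 0, 0, 0, 1],
)

```text
t: 8.75
eef_pos: [529.0, 100.2, 192.4]
ee_rot: [-0.635, 0.773, 0.0, -0.0]
force: [-4.0, 0.7, 5.0]
grip_width: 17.3
finger_force: 30.0
```

Knob gripped: 17.3 mm opening, 30 N. Now I'll lift.

Emit:
move_arm(
  increments=[0, 0, 0.025, 0, 0, 0, 1, 0, 0, 0.025, 0, 0, 0, 1, 0, 0, 0.022, 0, 0, 0, 1, 0, 0, 0, 0, 0, 0, 1],
)

```text
t: 9.15
eef_pos: [528.9, 100.1, 202.7]
ee_rot: [-0.634, 0.773, 0.0, -0.001]
force: [-3.1, 1.1, -2.8]
grip_width: 17.3
finger_force: 30.0
```

Emit:
move_arm(
  increments=[0.009, 0.046, 0, 0, 0, 0, 1, 0.009, 0.046, 0, 0, 0, 0, 1, 0.009, 0.046, 0, 0, 0, 0, 1, 0, 0, 0, 0, 0, 0, 1],
)

```text
t: 9.55
eef_pos: [533.2, 122.0, 202.3]
ee_rot: [-0.635, 0.773, 0.0, -0.0]
force: [-5.2, 2.2, -2.1]
grip_width: 17.5
finger_force: 30.0
```

Emit:
move_arm(
  increments=[0.009, 0.046, 0, 0, 0, 0, 1, 0.009, 0.046, 0, 0, 0, 0, 1, 0.009, 0.046, 0, 0, 0, 0, 1, 0, 0, 0, 0, 0, 0, 1],
)

```text
t: 9.95
eef_pos: [537.1, 142.4, 202.4]
ee_rot: [-0.635, 0.773, 0.0, -0.001]
force: [-5.3, 1.7, -3.1]
grip_width: 17.1
finger_force: 30.0
```

Emit:
move_arm(
  increments=[-0.044, 0.011, 0, 0, 0, -0.03, 1, -0.044, 0.011, 0, 0, 0, -0.03, 1, -0.043, 0.015, 0, 0, 0, -0.03, 1, -0.043, 0.015, 0, 0, 0, -0.03, 1, 0, 0, 0, 0, 0, 0, 1],
)

```text
t: 10.45
eef_pos: [512.7, 149.6, 203.8]
ee_rot: [-0.559, 0.829, -0.001, 0.002]
force: [0.2, -3.1, -2.5]
grip_width: 16.9
finger_force: 30.0
```

Emit:
move_arm(
  increments=[-0.041, 0.019, 0, 0, 0, -0.03, 1, -0.041, 0.019, 0, 0, 0, -0.03, 1, -0.039, 0.023, 0, 0, 0, -0.03, 1, -0.039, 0.023, 0, 0, 0, -0.03, 1, 0, 0, 0, 0, 0, 0, 1, 0, 0, 0, 0, 0, 0, 1],
)

```text
t: 11.05
eef_pos: [488.7, 162.0, 203.4]
ee_rot: [-0.479, 0.878, -0.001, 0.001]
force: [1.3, -4.0, -2.0]
grip_width: 17.0
finger_force: 30.0
```

```bash
python3 - <<'E'
from h import *
s=arm.read_state();print(s['t'],s['eef_pos'],s['force'])
v=s['eef_pos'][:2]-[564.2,283.3];print('r',np.hypot(*v),'theta',np.arctan2(-v[0],-v[1])-.197)
S=optics.capture('scene');I=S[150:285,300:440,::-1];cv2.imwrite('pics/s5.png',cv2.resize(I,(600,578),interpolation=cv2.INTER_CUBIC))
P=optics.camera_params('scene')
R=np.array([[np.cos(-.197),.1957],[-.1957,np.cos(-.197)]])
for y in(-79,):
  for x in(-70,-150):
    w=R@[x,y]+[606.5,136.3];q=proj(P,[*w,125]);print('edge pred',x,q,(q-[300,150])*[600/140,578/135])
E
```

```text
11.05 [488.68945134 161.98304888 203.40870017] [ 1.2823094  -3.95070513 -2.00526033]
r 142.89732533574275 theta 0.3597445679041858
edge pred -70 [343.81273985 203.97975152] [187.76888508 231.11330649]
edge pred -150 [325.88868367 189.57602303] [110.95150145 169.44400972]
```

View pics/s5.png

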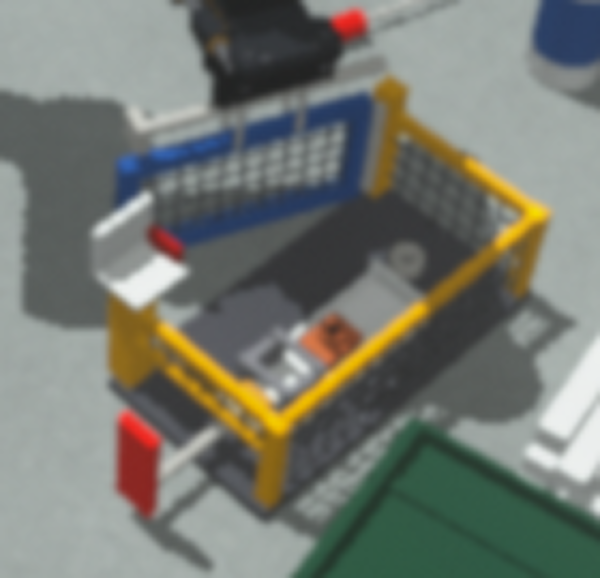

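The gate stands ajar, with its free-edge top at (122,162) against a prediction of (111,169) for 80 mm. The block lies on the open tray at (330,340), and the grip is holding steady. Handing in.

```bash
python3 -c "
from station import hand_in
print(hand_in())"
```

```text
the job is handed in; nothing more can be done
None
```

The job is handed in with no verdict returned: the block is on the jig's open end, the bolt is drawn about 43 mm, and the gripper is holding the gate ajar by roughly 75 mm at its free edge.

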